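# Gauge the height of the neck block

### The arm

A 6-joint arm with a two-finger parallel gripper is mounted at the origin on a cart in front of the work surface, level with it; the furniture and walls round the work are solid. World frame = base frame: x ahead of the robot, y to its left, z up, the work surface at z = 0. Lengths are in m, angles in degrees, forces in N, time in s.
With the tool pointing down it reaches from about 0.35 to 0.85 m from the base axis. Payload 8.1 kg.
Tool frame: the origin (TCP) lies on the front face of the gripper's body, between the roots of the fingers; the fingertips stand env.tip_extent ahead of it and the grasp point (between the pads) lies 54 mm ahead of it (env.tip_extent is the distance from the TCP to the fingertips, in m); z points along the fingers, x is the direction in which the jaws open and shut, and the axes are right-handed (so a half turn about z gives the same grasp; the last joint's range is limited). The gripper opens to 85 mm and grips with 20 to 120 N. Pads are 22 mm wide; open, the fingers measure 114 mm over their backs; the gripper's body (76 mm by 85 mm) begins 54 mm behind the grasp point. The pads swing forward as they close: fully open they stand 13 mm farther back than shut.
Start: joints at [-4.893, 7.471, 85.268, -0, 87.261, -4.893], TCP at [0.6, 0, 0.304] pointing down, gripper open.
Joint ranges: [-169.43, 169.43], [-51.17, 129.36], [1.28, 143.12], [-76.62, 256.62], [0, 156.53], [-152.29, 152.29]. Speed limits (degrees/s): [136.94, 136.94, 159.86, 180, 180, 180].

### API

Orientations are given as a 3x3 rotation matrix whose columns are the frame's x, y, z axes.
In Python, from plant import env, vision, close_job gives the robot as it stands.
- The arm moves only by the tool carry_out, never from a script. Its argument "series" is a list of rows, each a list of 4 numbers: the shift along the world's x, y, z in cm, then the turn about the world's z in rad. A call has 1 to 12 rows; each row shifts and turns the commanded pose from where the row before left it; what a row does not reach is not made up. A row lasts 1/8 s, in which the tool goes at most 62.5 mm and 10.7 degrees, less where a joint would pass 70% of its speed; a pose out of reach is approached as far as the arm can. A call with a gripper value outside its range is refused whole. "gripper" is the opening, from 0 (shut) to 1 (fully open), set as the call begins (left out, the last holds). The fingers move at their own pace and stop on an object; "force" is the grip in N (left out, the last holds). Time passes only in rows, so rows that do not move let the fingers close. It gives the time, the measured TCP pose, the force and the opening at its end, in the units of the state.
- env.get_obs(): the state, without advancing time (a new reading comes with each control period).
- vision.capture(name): name is "scene" or "side" or "wrist"; returns a dict with "frame" (384x512x3 uint8, blue, green, red), "range_z" (384x512 float32, m along the optical axis (not along the pixel's ray), 0 where there is no reading), "K" (3x3 intrinsics, pixels), "R" (3x3) and "t" (3): a world point X has camera coordinates R X + t. Camera axes: x right, y down, z forward; pixel columns grow to the right and rows downward; lengths in m; the calibration is good to about 2 mm. A picture is of the moment at which its call begins.
- close_job(): hands the job in, once; it reports no verdict.
The state is a dict: "t": time; "joint_pos": joint angles; "dq": joint speeds; "joint_efforts": joint torques, N m; "eef_pos": TCP position; "ee_rot": TCP orientation; "ft_force": force on the tool from outside, world axes, zero at the start; "moment": the same for the moment, N m; "gripper_width": finger opening in m.
Only numpy, scipy, OpenCV 4.12 (cv2) and the standard library are available. Lean on these libraries where they do the work, as an engineer would, in place of code of your own. Each camera call takes 0.05 s, during which the arm holds its last target. There are 200 camera calls.

### The job

Check the height of the notched guitar neck block on the sliding height gauge: take it out of the rack and stand it upright in the gauge's nest, between the side lips and squarely back against the back stop. Then raise the sprung plunger by its knob, run the carriage along its bars fully home against the stop collar without knocking the block, and let the foot down gently so that it rests on top of the block. Leave the plain block standing in the rack.

Things in the scene. Friction and masses are not known exactly. Their poses are not given: they have to be found in the camera images.
- neck_block: Loose brown wood block, 36 (its x) x 60 (y) x 92 mm (z), 0.13 kg, upright in one of the two rack bays; known by the notch, 10 mm wide (y) and 12 mm deep, through the middle of its top along x. Origin: centre of its underside. In the rack only its two 60 mm wide faces (+-x) are open to the fingers.
- end_block: Loose plain block of the same wood, 36 x 60 x 84 mm, without a notch, standing in the other bay. Origin: centre of its underside. It stays where it is.
- block_rack: Fixed plywood rack, 56 (x) x 160 (y) mm, floor 14 mm thick. Bay centres at y = +37 and -37 mm; upright dividers to z = 74 mm at y = -74, 0, 74; low strips to z = 26 mm along front (-x) and back. Origin: centre of its underside; blocks stand in it with axes parallel to its own.
- height_gauge: Fixed height gauge, grey base 150 (x) x 360 (y) x 16 mm. Origin: centre of the base's underside, front at -x, y along the bars. Two bars (r 7 mm) along y at x = 55 mm, z = 46 and 88 mm, between pedestals at y = +-165 mm (tops at z = 108). Stop collar on the upper bar at the +y end.
- nest (a point): Nest centre on the base's top face, in the gauge at (-30, 100, 16) mm, axes as the gauge's. The block's origin belongs here, its 60 mm side along y. Steel back stop (16 x 50 mm, 88 high): front face at x = +18 mm from here. Two side lips, 6 mm high, 26 mm long in x, inner faces at y = +-34.5 mm. Front open.
- gauge_carriage (a joint): Aluminium carriage (56 mm wide) sliding on the bars, in m: 0 = far end (plunger at gauge y = -100 mm), grows towards gauge +y, 0.200 = home against the stop collar, plunger right above the nest. Friction (about 2 N) holds it. Its arm overhangs the base, underside 135 mm above the bench, top of its bush 165 mm.
- gauge_plunger (a joint): Vertical sprung plunger in the carriage's arm: lift of its flat foot (28 mm across), 0 to 0.040 m. At 0 the foot's underside is 85 mm above the bench, below the seated block's top (108 mm), so it must be lifted to pass over. Spring and weight push it down with about 4 N. On the seated neck block it reads 0.023.
- plunger_knob (a point): Centre of the top of the plunger's round dark knob, 22 mm across and 34 mm tall with a 26 mm flange below; 204 mm above the bench when the plunger is down. Moves with carriage and plunger. A graduated plate stands 54 mm behind it (+x of the gauge), its top 216 mm above the bench.
- gauge_foot: The plunger's steel foot, a disc 28 mm across and 8 mm thick. Origin: centre of its underside.

How it is judged:
By the outcome, as a careful person would: the job done as asked, in the order asked, and still so for the second after the job is handed in, with the robot touching nothing.
It also fails if it takes over 64 s, if anything falls off the work surface, if the arm or the gripper's body presses on something with over 40 N, if the wrist force passes 120 N, or if a joint passes its speed limit or range.

## Working session

There is one attempt and no reset: what is moved stays moved. The work goes in short steps, Python scripts to look and compute and a tool call to move; the robot and the scene stay as the last step left them, time stands still between calls to the robot, and variables do not carry over. Pictures are saved under pics/ and viewed, about 8 in all and at most 12, crops included, and the job is handed in when it is done.

Besides the shell and the picture viewer there is one more tool, called after "Emit:" as name(argument=value, ...) on one line, values as JSON. carry_out: Moves the arm, as the interface text tells. Its arguments: {"type":"object","properties":{"series":{"type":"array"},"gripper":{"type":"number"},"force":{"type":"number"}},"required":["series"]}

```bash
mkdir -p pics; ls
cat > h.py <<'E'
import numpy as np, cv2
from plant import env, vision, close_job
def cap(n, save=None):
    c=vision.capture(n)
    if save: cv2.imwrite('pics/'+save,c['frame']); np.savez('pics/'+save[:-4]+'.npz',**c)
    return c
def cloud(c):
    z=c['range_z']; v,u=np.mgrid[:z.shape[0],:z.shape[1]]
    K=c['K']; p=np.stack([(u-K[0,2])/K[0,0]*z,(v-K[1,2])/K[1,1]*z,z],-1)
    w=(p-c['t'])@c['R']; w[z==0]=np.nan; return w
E
python3 - <<'E'
from h import *
a=cap('scene','scene1.png'); b=cap('side','side1.png'); c=cap('wrist','wrist1.png')
im=np.hstack([a['frame'],b['frame']]); 
cv2.imwrite('pics/both1.png',cv2.resize(np.vstack([im,np.hstack([c['frame'],c['frame']*0])]),(800,600)))
for k in (a,b,c): print((-k['R'].T@k['t']).round(3), k['R'][2].round(2))
print(env.tip_extent, env.get_obs())
E
```

```text
pics
[ 0.003 -0.681  0.94 ] [ 0.45  0.62 -0.64]
[0.258 1.006 0.826] [ 0.23 -0.78 -0.58]
[0.6   0.086 0.372] [-0.   -0.33 -0.95]
0.0726 {'t': 0.15, 'joint_pos': array([-4.89390884e+00,  7.50556667e+00,  8.53152345e+01,  1.77602148e-03,
        8.72632367e+01, -4.89189819e+00]), 'dq': array([-0.04517368, -0.11521388, -0.121145  , -0.1112371 ,  0.06316759,
        0.04908008]), 'joint_efforts': array([ 1.01583330e-03, -5.70061326e+01, -5.01160097e+01, -1.39109225e-04,
        9.69119486e-03, -7.10949371e-05]), 'eef_pos': array([5.99672670e-01, 5.05559601e-05, 3.03078437e-01]), 'ee_rot': array([[ 9.99998935e-01, -3.67090840e-05, -1.45874798e-03],
       [-3.64815899e-05, -9.99999987e-01,  1.55977955e-04],
       [-1.45875369e-03, -1.55924572e-04, -9.99998924e-01]]), 'ft_force': array([-0.19976338,  0.20656653, -0.16636529]), 'moment': array([ 0.00227145, -0.0123065 ,  0.00061202]), 'gripper_width': 0.08535180513539506}
```

View pics/both1.png

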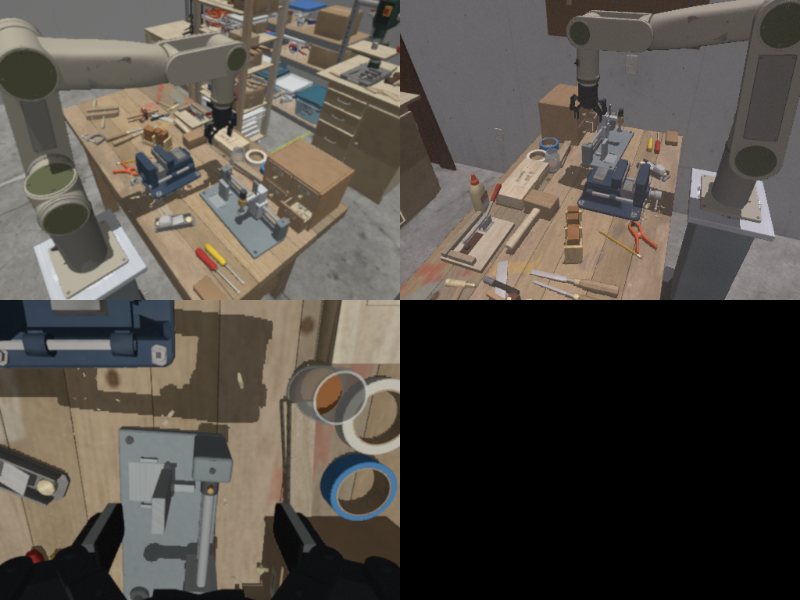

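Run:
```python
from h import *
L=lambda n:dict(np.load(f'pics/{n}.npz'))
a,b,c=L('scene1'),L('side1'),L('wrist1')
A=a['frame'][170:330,245:385]; B=b['frame'][250:350,190:270]
cv2.imwrite('pics/v2.png',np.hstack([cv2.resize(A,(420,480),interpolation=2),cv2.resize(B,(380,480),interpolation=2)]))
pa,pb,pc=cloud(a),cloud(b),cloud(c)
# gauge base top from wrist+scene: grey pixels z 12-20mm
for n,p,k in(('scene',pa,a),('wrist',pc,c),('side',pb,b)):
    hsv=cv2.cvtColor(k['frame'],cv2.COLOR_BGR2HSV)
    m=(abs(p[...,2]-.016)<.005)&(hsv[...,1]<70)&(p[...,0]>.3)&(p[...,0]<.85)&(p[...,1]<0.05)&(p[...,1]>-.5)
    m=cv2.morphologyEx(m.astype(np.uint8),cv2.MORPH_OPEN,np.ones((3,3)))
    nl,lab,st,_=cv2.connectedComponentsWithStats(m)
    i=1+np.argmax(st[1:,4]); q=p[lab==i]
    r=cv2.minAreaRect(q[:,:2].astype(np.float32)*1000); print(n,st[i],r,q[:,2].mean())
# rack area points
for n,p,k in(('scene',pa,a),('side',pb,b)):
    for lo,hi in ((.066,.080),(.088,.093),(.093,.103),(.103,.112)):
        m=(p[...,2]>lo)&(p[...,2]<hi)&(p[...,0]>.3)&(p[...,0]<.8)&(p[...,1]>0.2)&(p[...,1]<.7)
        q=p[m]; 
        if len(q)>8: print(n,lo,len(q),np.percentile(q,[2,98],axis=0).round(3).tolist(),cv2.minAreaRect(q[:,:2].astype(np.float32)*1000))
```

```text
scene [ 256  236   99   94 3532] ((544.6409912109375, -190.578369140625), (359.0207824707031, 145.34303283691406), 86.07215881347656) 0.016485821706673256
wrist [  151   164   106   219 16748] ((536.9212036132812, -163.9008026123047), (312.204833984375, 124.27632904052734), 86.07657623291016) 0.015203671100392986
side [ 244  164   55   54 1428] ((540.9074096679688, -189.89964294433594), (364.5406799316406, 140.21372985839844), 85.87217712402344) 0.015674135555291766
scene 0.066 185 [[0.313, 0.211, 0.066], [0.67, 0.53, 0.08]] ((581.8360595703125, 360.6073303222656), (541.915283203125, 319.6433410644531), 58.47195816040039)
scene 0.088 41 [[0.318, 0.206, 0.088], [0.547, 0.443, 0.093]] ((442.805419921875, 292.1812744140625), (293.3173828125, 117.94763946533203), 54.961395263671875)
scene 0.093 148 [[0.318, 0.213, 0.094], [0.547, 0.464, 0.103]] ((452.55706787109375, 308.4186706542969), (320.00927734375, 125.78609466552734), 56.37989044189453)
scene 0.103 99 [[0.318, 0.201, 0.104], [0.549, 0.395, 0.111]] ((435.6077880859375, 298.3426513671875), (237.67185974121094, 195.18289184570312), 0.08755636215209961)
side 0.066 720 [[0.316, 0.205, 0.066], [0.587, 0.671, 0.08]] ((536.043701171875, 391.21136474609375), (546.5552368164062, 211.92674255371094), 58.55839538574219)
side 0.088 106 [[0.319, 0.203, 0.088], [0.533, 0.469, 0.093]] ((429.67303466796875, 336.9085693359375), (267.546142578125, 223.14634704589844), 88.92483520507812)
side 0.093 543 [[0.324, 0.204, 0.094], [0.539, 0.465, 0.103]] ((438.498046875, 338.0327453613281), (274.47613525390625, 226.0446014404297), 85.66083526611328)
side 0.103 331 [[0.321, 0.201, 0.103], [0.546, 0.394, 0.11]] ((467.948486328125, 251.5868377685547), (290.6700134277344, 158.14239501953125), 41.55368423461914)
```

View pics/v2.png

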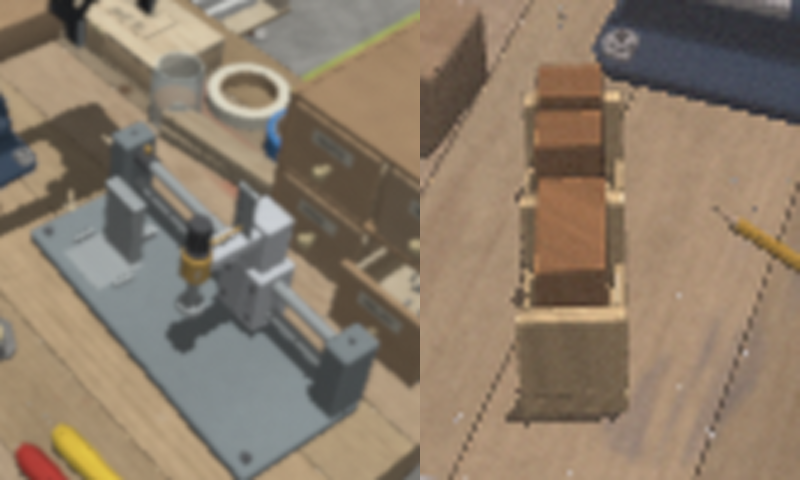

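Run:
```python
from h import *
L=lambda n:dict(np.load(f'pics/{n}.npz'))
for n in('scene1','side1'):
    k=L(n); p=cloud(k); hsv=cv2.cvtColor(k['frame'],cv2.COLOR_BGR2HSV)
    m=(p[...,2]>.03)&(p[...,2]<.12)&(p[...,0]>.3)&(p[...,0]<.6)&(p[...,1]>.25)&(p[...,1]<.6)&(hsv[...,1]>110)
    lab=cv2.connectedComponentsWithStats(m.astype(np.uint8))
    for i in range(1,lab[0]):
        if lab[2][i,4]<15: continue
        q=p[lab[1]==i]
        t=q[q[:,2]>np.percentile(q[:,2],97)-.006]
        print(n,lab[2][i],len(t),t.mean(0).round(4),cv2.minAreaRect((t[:,:2]*1000).astype(np.float32)))
    # all rack pts
    m=(p[...,2]>.02)&(p[...,2]<.12)&(p[...,0]>.3)&(p[...,0]<.6)&(p[...,1]>.25)&(p[...,1]<.6)
    lab=cv2.connectedComponentsWithStats(m.astype(np.uint8))
    for i in range(1,lab[0]):
        if lab[2][i,4]<100: continue
        q=p[lab[1]==i]; print(n,'all',lab[2][i],cv2.minAreaRect((q[:,:2]*1000).astype(np.float32)))
    # knob
    m=(p[...,2]>.165)&(p[...,2]<.225)&(p[...,0]>.42)&(p[...,0]<.62)&(p[...,1]>-.38)&(p[...,1]<-.02)
    q=p[m]; d=hsv[m][:,2]<80
    print('knob',len(q),d.sum(),q[d].mean(0),q[d].max(0),q[d].min(0))
```

```text
scene1 [184 160  31  27 450] 85 [0.5272 0.3655 0.1063] ((524.1898193359375, 378.2171630859375), (37.645111083984375, 90.83234405517578), 18.265628814697266)
scene1 all [180 160  40  33 802] ((514.00146484375, 402.63287353515625), (60.135982513427734, 163.93133544921875), 20.563631057739258)
scene1 all [143 172  28  14 101] ((386.58807373046875, 533.454345703125), (121.00773620605469, 26.296815872192383), 5.392763614654541)
knob 303 100 [ 0.52622854 -0.23310995  0.18889022] [ 0.56954666 -0.21859579  0.20836747] [ 0.50377867 -0.24051439  0.16864974]
side1 [214 264  14  18 206] 198 [0.5266 0.3693 0.1052] ((527.81103515625, 367.0244140625), (33.158363342285156, 59.36642837524414), 20.247386932373047)
side1 [214 286  15  22 296] 293 [0.4995 0.4372 0.0975] ((500.5626525878906, 436.0637512207031), (34.49382019042969, 61.049407958984375), 20.229339599609375)
side1 all [ 210  263   24   69 1391] ((513.205078125, 401.29278564453125), (55.834720611572266, 160.74462890625), 20.723220825195312)
side1 all [228 357  52  20 436] ((386.0326232910156, 539.7327880859375), (119.9005126953125, 27.44226837158203), 5.958358287811279)
knob 122 96 [ 0.52933084 -0.22504275  0.18705928] [ 0.57051757 -0.21192577  0.2140043 ] [ 0.50132065 -0.24385548  0.16532867]
```

Emit:
carry_out(series=[[-0.9,4.6,0,0.045],[-0.9,4.6,0,0.045],[-0.9,4.6,0,0.045],[-0.9,4.6,0,0.045],[-0.9,4.6,0,0.045],[-0.9,4.6,0,0.045],[-0.9,4.6,0,0.045],[-0.95,4.5,0,0.045],[0,0,-3,0],[0,0,-2,0],[0,0,0,0]], gripper=1, force=40)

```text
t: 1.52
eef_pos: [0.5265, 0.3658, 0.2509]
ee_rot: [[0.936, 0.352, -0.005], [0.352, -0.936, -0.003], [-0.005, 0.001, -1.0]]
ft_force: [-0.0, -0.3, -0.8]
gripper_width: 0.0855
```

Run:
```python
from h import *
k=cap('wrist','w2.png'); p=cloud(k); hsv=cv2.cvtColor(k['frame'],cv2.COLOR_BGR2HSV)
o=env.get_obs(); print(o['eef_pos'],np.degrees(np.arctan2(o['ee_rot'][1,0],o['ee_rot'][0,0])),o['ft_force'])
m=(p[...,2]>.085)&(p[...,2]<.12)&(p[...,0]>.45)&(p[...,0]<.6)&(p[...,1]>.3)&(p[...,1]<.5)&(hsv[...,1]>90)
lab=cv2.connectedComponentsWithStats(m.astype(np.uint8))
for i in range(1,lab[0]):
    if lab[2][i,4]>200:
        q=p[lab[1]==i]; print(lab[2][i],q[:,2].mean(),cv2.minAreaRect((q[:,:2]*1000).astype(np.float32)))
```

```text
[0.52723313 0.36611062 0.25279097] 20.570829650703118 [-0.27603067 -0.46260465  0.62168743]
[ 228   42   59   98 5503] 0.0972798637469048 ((501.8344421386719, 437.2369384765625), (36.23542785644531, 59.39698028564453), 20.521272659301758)
[ 232  156   55   90 4581] 0.10301328109296487 ((529.081787109375, 368.4051208496094), (35.974205017089844, 60.756935119628906), 20.16726303100586)
```

View pics/w2.png

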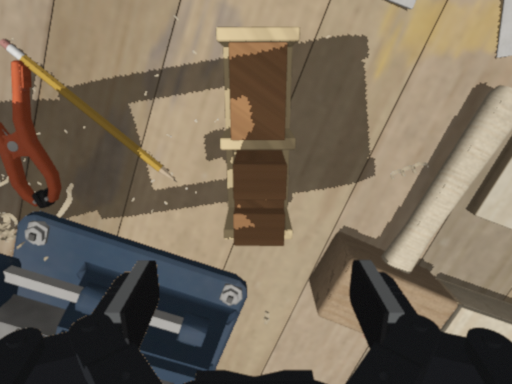

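Emit:
carry_out(series=[[0.2,0.25,-3,0],[0,0,-4,0],[0,0,-3,0],[0,0,-1.8,0],[0,0,0,0]])

```text
t: 2.2
eef_pos: [0.5294, 0.3689, 0.1353]
ee_rot: [[0.936, 0.352, -0.001], [0.352, -0.936, -0.001], [-0.002, 0.0, -1.0]]
ft_force: [0.5, -0.9, 0.1]
gripper_width: 0.0857
```

Emit:
carry_out(series=[[0,0,0,0],[0,0,0,0],[0,0,0,0],[0,0,0,0],[0,0,0,0]], gripper=0.2, force=40)

```text
t: 2.82
eef_pos: [0.53, 0.3699, 0.1372]
ee_rot: [[0.936, 0.352, 0.002], [0.352, -0.936, 0.001], [0.002, -0.0, -1.0]]
ft_force: [-0.9, -0.5, 6.3]
gripper_width: 0.0355
```

Emit:
carry_out(series=[[0,0,1,0],[0,0,2,0],[0,0,3,0],[0,0,4,0],[0,0,4,0],[0,0,2,0],[0,0,0,0]])

```text
t: 3.7
eef_pos: [0.5302, 0.3699, 0.2983]
ee_rot: [[0.936, 0.352, 0.003], [0.352, -0.936, 0.002], [0.004, -0.001, -1.0]]
ft_force: [-0.5, -0.0, -1.8]
gripper_width: 0.0358
```

Run:
```python
from h import *
o=env.get_obs(); print(o['eef_pos'],o['ft_force'],o['gripper_width'])
b=cap('side','s3.png');c=cap('wrist','w3.png'); a=cap('scene','sc3.png')
cv2.imwrite('pics/v3.png',np.hstack([cv2.resize(b['frame'][200:350,150:300],(400,400)),cv2.resize(a['frame'][100:250,150:300],(400,400))]))
p=cloud(c);hsv=cv2.cvtColor(c['frame'],cv2.COLOR_BGR2HSV)
m=(p[...,2]>.13)&(p[...,2]<.3)&(hsv[...,1]>90)&(abs(p[...,0]-.53)<.06)&(abs(p[...,1]-.37)<.06)
q=p[m];t=q[q[:,2]>np.percentile(q[:,2],95)-.006]
print(len(q),len(t),t.mean(0),cv2.minAreaRect((t[:,:2]*1000).astype(np.float32)))
```

```text
[0.5302116  0.3699281  0.29825166] [-0.48704457 -0.00965769 -1.75982687] 0.035817464695993805
17575 10970 [0.528116   0.37604515 0.26377146] ((515.2794799804688, 366.526611328125), (68.33505249023438, 54.47247314453125), 20.73555564880371)
```

View pics/v3.png

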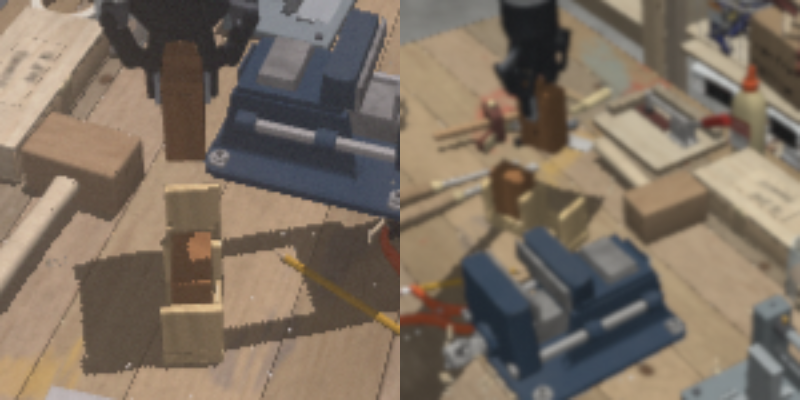

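Run:
```python
from h import *
L=lambda n:dict(np.load(f'pics/{n}.npz'))
th=np.radians(-3.93);X=np.array([np.cos(th),np.sin(th)]);Y=np.array([-X[1],X[0]]);O=np.array([.542,-.1903])
for n in('wrist1','sc3','s3','scene1','side1'):
    k=L(n); p=cloud(k); g=np.stack([(p[...,:2]-O)@X,(p[...,:2]-O)@Y,p[...,2]],-1)*1000
    def f(s,lo,hi):
        m=np.all((g>lo)&(g<hi),-1); q=g[m]
        if len(q)>10:
            r=cv2.minAreaRect(q[:,:2].astype(np.float32)); print(n,s,len(q),np.percentile(q,[3,50,97],axis=0).round(1).tolist(),np.round(r[0]+r[1]+(r[2],),1))
    f('stoptop',(-40,60,98),(20,140,112))
    f('stopall',(-40,60,30),(20,140,95))
    f('pedestal+',(20,140,100),(85,190,112))
    f('pedestal-',(20,-190,100),(85,-140,112))
    f('knobtop',(-60,-80,199),(0,0,212))
    f('lips',(-60,50,19.5),(10,150,25))
```

```text
wrist1 stoptop 875 [[-5.6, 79.2, 99.3], [2.4, 104.6, 103.1], [9.9, 126.6, 104.3]] [  2.2 101.9  16.2  51.    0.8]
wrist1 stopall 693 [[-4.9, 81.9, 32.5], [6.6, 126.3, 66.6], [10.0, 127.1, 93.2]] [  9.  104.4  15.2  51.6  18.1]
wrist1 pedestal+ 1734 [[40.4, 144.8, 102.1], [60.6, 168.6, 106.9], [80.9, 181.6, 108.6]] [ 60.9 161.3  42.   44.2  89.3]
wrist1 lips 226 [[-35.7, 62.4, 19.8], [-23.3, 136.8, 21.2], [9.9, 142.3, 24.4]] [-13.1 102.1  46.6  81.3   0.6]
sc3 stoptop 76 [[-6.3, 75.6, 98.9], [1.1, 98.5, 103.8], [9.7, 123.5, 107.3]] [  1.6 101.   17.   51.4   0.6]
sc3 stopall 180 [[-6.7, 74.5, 32.5], [-5.1, 90.1, 64.0], [8.0, 122.7, 93.2]] [-4.7 98.2 17.1 51.2 15.2]
sc3 pedestal+ 100 [[39.2, 148.0, 101.9], [59.1, 162.2, 107.2], [80.8, 178.3, 111.0]] [ 59.7 161.2  42.3  43.3  83.9]
sc3 pedestal- 166 [[39.9, -178.3, 100.9], [58.1, -165.9, 107.6], [81.5, -151.4, 111.1]] [ 6.130e+01 -1.647e+02  4.550e+01  2.920e+01  1.000e-01]
sc3 knobtop 47 [[-33.8, -51.1, 200.1], [-25.5, -41.8, 204.1], [-15.7, -32.5, 207.0]] [-25.2 -40.9  20.2  21.1  71.1]
sc3 lips 67 [[-54.3, 56.9, 19.6], [-22.9, 97.8, 
[... 1432 characters left out ...]
7]
side1 stoptop 41 [[-7.6, 79.0, 99.6], [-0.0, 103.6, 102.6], [7.9, 123.8, 105.5]] [ -0.5 102.1  48.8  16.8  88.5]
side1 stopall 126 [[-8.8, 80.6, 31.7], [-6.1, 121.7, 61.5], [8.1, 126.6, 92.9]] [ -1.  102.9  50.1  17.3  86.5]
side1 pedestal+ 79 [[37.3, 149.9, 100.3], [57.0, 170.2, 106.4], [78.0, 181.2, 109.6]] [ 58.1 165.3  45.1  33.4   7. ]
side1 pedestal- 22 [[37.6, -177.0, 103.2], [50.7, -164.1, 107.5], [76.9, -148.3, 108.9]] [  58.1 -163.4   30.8   40.9   79.8]
side1 knobtop 19 [[-34.8, -50.9, 199.5], [-24.3, -36.0, 202.7], [-17.5, -26.2, 204.8]] [-26.5 -38.7  18.3  27.3  16.7]
side1 lips 23 [[-41.7, 57.6, 19.7], [-19.4, 114.6, 21.3], [4.7, 141.3, 24.3]] [-24.1  98.5  84.2  44.4  74.4]
```

Emit:
carry_out(series=[[0,0,3,0],[-0.28,-4.56,0,-0.0428],[-0.28,-4.56,0,-0.0428],[-0.28,-4.56,0,-0.0428],[-0.28,-4.56,0,-0.0428],[-0.28,-4.56,0,-0.0428],[-0.28,-4.56,0,-0.0428],[-0.28,-4.56,0,-0.0428],[-0.28,-4.56,0,-0.0428],[-0.28,-4.56,0,-0.0428],[-0.28,-4.56,0,-0.0428],[0,0,-3,0]])

```text
t: 5.35
eef_pos: [0.5017, -0.0897, 0.296]
ee_rot: [[0.997, -0.073, 0.002], [-0.073, -0.997, -0.001], [0.002, 0.001, -1.0]]
ft_force: [-0.8, 0.2, -1.2]
gripper_width: 0.0358
```

Emit:
carry_out(series=[[0,0,-5,0],[0,0,-5,0],[0,0,-3,0],[0,0,0,0],[0,0,0,0]])

```text
t: 5.98
eef_pos: [0.5017, -0.0865, 0.1664]
ee_rot: [[0.998, -0.068, 0.0], [-0.068, -0.998, -0.0], [0.0, 0.0, -1.0]]
ft_force: [0.8, -0.3, -0.9]
gripper_width: 0.0353
```

```bash
cat >> h.py <<'E'
th=np.radians(-3.93);X=np.array([np.cos(th),np.sin(th)]);Y=np.array([-X[1],X[0]]);O=np.array([.5465,-.1893])
def gf(p): return np.stack([(p[...,:2]-O)@X,(p[...,:2]-O)@Y,p[...,2]],-1)*1000
E
python3 - <<'E'
from h import *
o=env.get_obs(); print(o['eef_pos'],gf(o['eef_pos']),np.degrees(np.arctan2(o['ee_rot'][1,0],o['ee_rot'][0,0])),o['ft_force'],o['gripper_width'])
a=cap('scene','sc4.png');b=cap('side','s4.png');c=cap('wrist','w4.png')
cv2.imwrite('pics/v4.png',np.hstack([cv2.resize(a['frame'][160:340,240:390],(330,396)),cv2.resize(c['frame'],(466,396))]))
for n,k in(('sc',a),('sd',b)):
    p=cloud(k);g=gf(p);hsv=cv2.cvtColor(k['frame'],cv2.COLOR_BGR2HSV)
    m=(hsv[...,1]>110)&(hsv[...,0]<15)&np.all((g>(-110,50,30))&(g<(-10,150,150)),-1); q=g[m]
    print(n,len(q),np.percentile(q,[2,50,98],axis=0).round(1).tolist())
E
```

```text
[ 0.50169478 -0.08651013  0.16641277] [-51.74483705  99.47731536 166.41277375] -3.895201739845295 [ 0.75058925 -0.26495916 -0.93001173] 0.03532606969088356
sc 332 [[-71.1, 66.8, 53.1], [-58.6, 70.4, 105.1], [-37.7, 112.9, 137.5]]
sd 6 [[-52.9, 104.0, 70.6], [-41.8, 126.0, 80.6], [-38.7, 127.8, 130.8]]
```

View pics/v4.png

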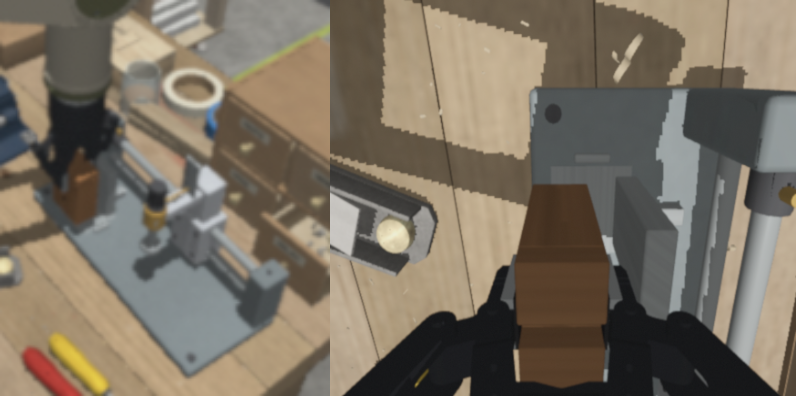

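Emit:
carry_out(series=[[0,0,-1.2,0],[0,0,-0.8,0],[0,0,-0.3,0],[0,0,-0.2,0],[0,0,0,0]])

```text
t: 6.75
eef_pos: [0.5015, -0.0865, 0.1408]
ee_rot: [[0.998, -0.068, -0.0], [-0.068, -0.998, 0.0], [-0.0, -0.0, -1.0]]
ft_force: [-0.0, -0.0, -1.2]
gripper_width: 0.0355
```

Emit:
carry_out(series=[[0,0,-0.1,0],[0,0,-0.1,0],[0,0,0,0]])

```text
t: 7.12
eef_pos: [0.5017, -0.0866, 0.1393]
ee_rot: [[0.998, -0.068, 0.001], [-0.068, -0.998, -0.0], [0.001, 0.0, -1.0]]
ft_force: [-0.5, 0.6, 1.5]
gripper_width: 0.0356
```

Emit:
carry_out(series=[[0,0,-0.05,0],[0,0,0,0],[0,0,0,0],[0,0,0,0]], gripper=0.52)

```text
t: 7.62
eef_pos: [0.5015, -0.0865, 0.1384]
ee_rot: [[0.998, -0.068, 0.0], [-0.068, -0.998, 0.0], [0.0, -0.0, -1.0]]
ft_force: [0.4, 0.3, 0.2]
gripper_width: 0.0445
```

Emit:
carry_out(series=[[0,0,3,0],[0,0,5,0],[0,0,0,0.17],[0,0,0,0.17],[0,0,0,0.17],[0,0,0,0.17],[0,0,0,0.17],[0,0,0,0.17],[0,0,0,0.17],[0,0,0,0.17],[0,0,0,0.17],[0,0,0,0.041]])

```text
t: 9.12
eef_pos: [0.5015, -0.0865, 0.2184]
ee_rot: [[0.064, 0.998, 0.0], [0.998, -0.064, -0.0], [-0.0, 0.0, -1.0]]
ft_force: [0.1, 0.3, 0.0]
gripper_width: 0.0442
```

Emit:
carry_out(series=[[0,0,0,0],[0,0,0,0]], gripper=1)

```text
t: 9.38
eef_pos: [0.5015, -0.0865, 0.2184]
ee_rot: [[0.069, 0.998, -0.0], [0.998, -0.069, -0.0], [-0.0, -0.0, -1.0]]
ft_force: [0.4, -0.8, -0.2]
gripper_width: 0.0785
```

Run:
```python
from h import *
o=env.get_obs(); print(o['eef_pos'],gf(o['eef_pos']),np.degrees(np.arctan2(o['ee_rot'][1,0],o['ee_rot'][0,0])),o['ft_force'],o['gripper_width'],o['joint_pos'].round(1))
for n in('scene','wrist'):
    k=cap(n,n+'5.png')
    p=cloud(k);g=gf(p);hsv=cv2.cvtColor(k['frame'],cv2.COLOR_BGR2HSV)
    m=(hsv[...,1]>100)&(hsv[...,0]<18)&np.all((g>(-110,40,100))&(g<(10,160,116)),-1); q=g[m]
    print(n,len(q),np.percentile(q,[2,50,98],axis=0).round(1).tolist(),cv2.minAreaRect(q[:,:2].astype(np.float32)))
    m=np.all((g>(-15,60,99))&(g<(20,140,105)),-1)&(hsv[...,1]<80);q=g[m]; print('stop',cv2.minAreaRect(q[:,:2].astype(np.float32)))
```

```text
[ 0.50149615 -0.0864709   0.21836134] [-51.94569436  99.50283802 218.36134228] 86.05147423585785 [ 0.44712924 -0.83173417 -0.16287529] 0.07851345441107553 [ -15.6   -3.4  105.5   -0.    77.9 -101.6]
scene 166 [[-71.0, 68.0, 100.4], [-55.5, 91.4, 108.0], [-37.8, 123.0, 111.1]] ((-54.079383850097656, 96.68180847167969), (35.844581604003906, 60.05488967895508), 0.33654436469078064)
stop ((-2.6009154319763184, 89.36824798583984), (31.603181838989258, 16.547712326049805), 89.71888732910156)
wrist 4906 [[-70.8, 70.0, 102.2], [-55.3, 103.4, 107.2], [-36.3, 126.8, 108.5]] ((-53.186946868896484, 98.39828491210938), (59.0827522277832, 36.228660583496094), 89.7470474243164)
stop ((-2.5166616439819336, 99.56720733642578), (16.959745407104492, 49.90187454223633), 0.36108681559562683)
```

Emit:
carry_out(series=[[-0.1,0,-3,0],[0,0,-3,0],[0,0,-2,0],[0,0,0,0]])

```text
t: 9.98
eef_pos: [0.4991, -0.0861, 0.1366]
ee_rot: [[0.068, 0.998, -0.004], [0.998, -0.068, 0.001], [0.001, -0.004, -1.0]]
ft_force: [-0.4, -0.3, 0.7]
gripper_width: 0.0854
```

Emit:
carry_out(series=[[0,0,0,0],[0,0,0,0],[0,0,0,0],[0,0,0,0]], gripper=0.5, force=30)

```text
t: 10.48
eef_pos: [0.5015, -0.0869, 0.1399]
ee_rot: [[0.068, 0.998, 0.003], [0.998, -0.068, -0.001], [-0.001, 0.003, -1.0]]
ft_force: [-0.9, -1.3, 6.0]
gripper_width: 0.0599
```

Emit:
carry_out(series=[[0,0,0.4,0],[0,0,0,0],[0.7,-0.05,0,0],[0.7,-0.05,0,0],[0.6,-0.04,0,0],[0,0,0,0],[0,0,0,0]])

```text
t: 11.35
eef_pos: [0.5204, -0.0878, 0.1422]
ee_rot: [[0.068, 0.998, -0.0], [0.998, -0.068, 0.0], [0.0, -0.0, -1.0]]
ft_force: [0.1, -0.1, -2.1]
gripper_width: 0.0598
```

Emit:
carry_out(series=[[0.1,0,0,0],[0.1,0,0,0],[0,0,0,0],[0,0,0,0]])

```text
t: 11.85
eef_pos: [0.5225, -0.0879, 0.1424]
ee_rot: [[0.068, 0.998, 0.0], [0.998, -0.068, -0.0], [-0.0, 0.0, -1.0]]
ft_force: [0.0, 0.5, -2.2]
gripper_width: 0.0599
```

Run:
```python
from h import *
o=env.get_obs(); print(o['eef_pos'],gf(o['eef_pos']),np.degrees(np.arctan2(o['ee_rot'][1,0],o['ee_rot'][0,0])),o['ft_force'],o['gripper_width'])
for n in('scene','wrist'):
    k=cap(n,n+'6.png')
    p=cloud(k);g=gf(p);hsv=cv2.cvtColor(k['frame'],cv2.COLOR_BGR2HSV)
    m=(hsv[...,1]>100)&(hsv[...,0]<18)&np.all((g>(-110,40,100))&(g<(10,160,120)),-1); q=g[m]
    print(n,len(q),np.percentile(q,[2,50,98],axis=0).round(1).tolist(),cv2.minAreaRect(q[:,:2].astype(np.float32)))
    m=np.all((g>(-15,60,99))&(g<(20,140,105)),-1)&(hsv[...,1]<80);q=g[m]; print('stop',cv2.minAreaRect(q[:,:2].astype(np.float32)))
cv2.imwrite('pics/v6.png',k['frame'])
```

```text
[ 0.52248808 -0.08787097  0.14243291] [-30.90716248  99.54480048 142.43291117] 86.11381133863635 [ 0.02538249  0.48957524 -2.17942   ] 0.059917280440307405
scene 103 [[-50.2, 71.0, 100.8], [-42.3, 106.0, 109.9], [-23.9, 127.8, 113.3]] ((-42.93971252441406, 100.03158569335938), (64.44617462158203, 25.941287994384766), 71.50110626220703)
stop ((1.4472041130065918, 110.34474182128906), (4.737560749053955, 6.572546005249023), 73.22669219970703)
wrist 12861 [[-49.9, 72.4, 101.4], [-36.1, 105.9, 109.6], [-15.1, 129.8, 110.7]] ((-31.66889762878418, 101.42194366455078), (61.27617263793945, 37.662696838378906), 89.77558898925781)
stop ((-5.167891502380371, 99.55327606201172), (17.985565185546875, 50.32839584350586), 4.173964977264404)
```

View pics/v6.png

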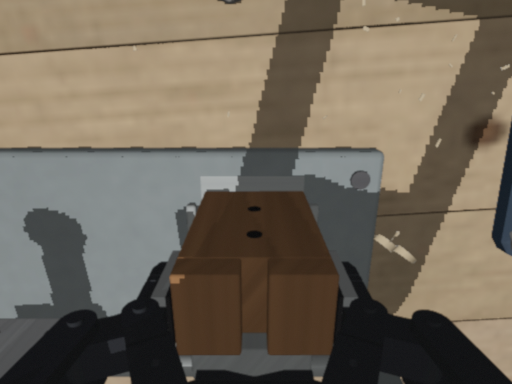

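Emit:
carry_out(series=[[0.1,-0.01,-0.15,0],[0.1,0,0,0],[0.05,0,0,0],[0,0,0,0],[0,0,0,0]])

```text
t: 12.58
eef_pos: [0.525, -0.088, 0.1409]
ee_rot: [[0.068, 0.998, 0.0], [0.998, -0.068, 0.0], [0.0, 0.0, -1.0]]
ft_force: [-0.0, 0.1, -0.1]
gripper_width: 0.0597
```

Emit:
carry_out(series=[[0.1,0,0,0],[0.1,-0.01,0,0],[0,0,0,0],[0,0,0,0]])

```text
t: 13.08
eef_pos: [0.526, -0.088, 0.1407]
ee_rot: [[0.068, 0.998, -0.003], [0.998, -0.068, 0.0], [0.0, -0.003, -1.0]]
ft_force: [-7.4, 1.0, 3.5]
gripper_width: 0.06
```

Emit:
carry_out(series=[[-0.05,0,0,0],[0,0,-0.1,0],[0,0,0,0],[0,0,0,0]])

```text
t: 13.58
eef_pos: [0.526, -0.088, 0.14]
ee_rot: [[0.068, 0.998, -0.001], [0.998, -0.068, 0.0], [0.0, -0.001, -1.0]]
ft_force: [-7.1, 0.6, 3.4]
gripper_width: 0.0599
```

Emit:
carry_out(series=[[0,0,-0.06,0],[0,0,0,0],[0,0,0,0]])

```text
t: 13.95
eef_pos: [0.526, -0.088, 0.14]
ee_rot: [[0.068, 0.998, -0.002], [0.998, -0.068, 0.0], [0.0, -0.002, -1.0]]
ft_force: [-9.8, 0.9, 9.3]
gripper_width: 0.0593
```

Emit:
carry_out(series=[[0,0,0,0],[0,0,0,0],[0,0,0,0],[0,0,0,0]], gripper=0.85)

```text
t: 14.45
eef_pos: [0.5266, -0.0881, 0.1393]
ee_rot: [[0.068, 0.998, 0.0], [0.998, -0.068, -0.0], [-0.0, 0.0, -1.0]]
ft_force: [-0.3, -0.4, -0.5]
gripper_width: 0.0723
```

Emit:
carry_out(series=[[0,0,3,0],[0,0,5,0],[-1.5,0,2,0],[0,0,0,0],[0,0,0,0]])

```text
t: 15.08
eef_pos: [0.5113, -0.088, 0.2382]
ee_rot: [[0.068, 0.998, -0.001], [0.998, -0.068, 0.0], [0.0, -0.001, -1.0]]
ft_force: [0.2, 0.5, -0.5]
gripper_width: 0.0725
```

Run:
```python
from h import *
o=env.get_obs(); print(o['eef_pos'],gf(o['eef_pos']),np.degrees(np.arctan2(o['ee_rot'][1,0],o['ee_rot'][0,0])),o['ft_force'],o['gripper_width'])
for n in('scene','wrist'):
    k=cap(n,n+'7.png')
    p=cloud(k);g=gf(p);hsv=cv2.cvtColor(k['frame'],cv2.COLOR_BGR2HSV)
    m=(hsv[...,1]>100)&(hsv[...,0]<18)&np.all((g>(-110,40,102))&(g<(10,160,120)),-1); q=g[m]
    print(n,len(q),np.percentile(q,[2,50,98],axis=0).round(1).tolist(),cv2.minAreaRect(q[:,:2].astype(np.float32)))
    t=q[q[:,2]>106]; A=np.c_[t[:,:2],np.ones(len(t))]; print('slope',np.degrees(np.linalg.lstsq(A,t[:,2],rcond=None)[0][:2]))
    m=np.all((g>(-14,60,100))&(g<(20,140,106)),-1)&(hsv[...,1]<80);q=g[m]; print('stop',len(q),cv2.minAreaRect(q[:,:2].astype(np.float32)))
    m=np.all((g>(-60,-80,198))&(g<(0,0,212)),-1)&(hsv[...,2]<90);q=g[m]; 
    if len(q)>5: print('knob',len(q),cv2.minAreaRect(q[:,:2].astype(np.float32)),np.percentile(q[:,2],[50,97]))
cv2.imwrite('pics/v7.png',k['frame'])
```

```text
[ 0.51128065 -0.08798519  0.23815753] [-42.08041745  98.66272246 238.15752805] 86.10909537819448 [ 0.17528206  0.47198678 -0.539408  ] 0.0725159044600213
scene 148 [[-47.1, 69.8, 102.8], [-31.9, 92.8, 108.1], [-14.9, 127.4, 111.3]] ((-31.556482315063477, 98.99391174316406), (34.49381637573242, 60.26730728149414), 4.606410980224609)
slope [ 0.01546033 -0.37239331]
stop 39 ((-1.793135643005371, 92.91236114501953), (16.610761642456055, 40.28640365600586), 0.2518683969974518)
knob 32 ((-33.56948471069336, -45.198692321777344), (12.968256950378418, 20.193517684936523), 31.917980194091797) [202.69065575 206.30753704]
wrist 3854 [[-46.8, 72.9, 103.8], [-31.0, 106.2, 107.2], [-12.5, 129.6, 108.4]] ((-29.084625244140625, 101.26073455810547), (58.97315216064453, 36.55064010620117), 89.95653533935547)
slope [ 0.01411316 -0.01221618]
stop 1285 ((-4.290485382080078, 102.71085357666016), (56.206546783447266, 19.203144073486328), 89.7041244506836)
```

View pics/v7.png

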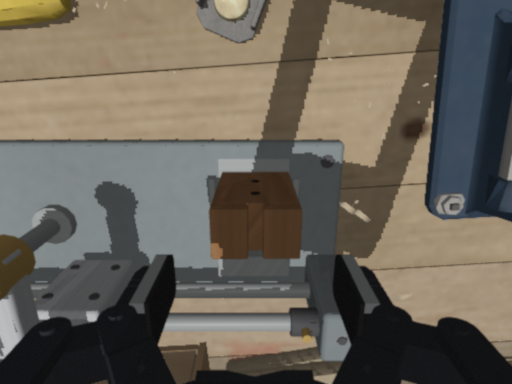

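Emit:
carry_out(series=[[-3.4,0.4,0,0],[0,0,-5,0],[0,0,-5.3,0],[0,0,0,0],[0,0,0,0]], gripper=0)

```text
t: 15.8
eef_pos: [0.4781, -0.0842, 0.1372]
ee_rot: [[0.068, 0.998, 0.0], [0.998, -0.068, -0.0], [-0.0, 0.0, -1.0]]
ft_force: [0.4, 0.2, 1.3]
gripper_width: 0.0
```

Emit:
carry_out(series=[[0.5,-0.03,0,0],[0.3,-0.02,0,0],[0.2,-0.01,0,0],[0.1,0,0,0],[0,0,0,0],[0,0,0,0]])

```text
t: 16.55
eef_pos: [0.4884, -0.0846, 0.1362]
ee_rot: [[0.068, 0.998, -0.0], [0.998, -0.068, 0.0], [0.0, -0.0, -1.0]]
ft_force: [0.6, -0.2, -0.0]
gripper_width: -0.0
```

Emit:
carry_out(series=[[0.3,-0.02,0,0],[0.2,-0.02,0,0],[0.1,0,0,0],[0.1,0,0,0],[0,0,0,0],[0,0,0,0]])

```text
t: 17.3
eef_pos: [0.4941, -0.0849, 0.1356]
ee_rot: [[0.068, 0.998, -0.004], [0.998, -0.068, 0.001], [0.0, -0.004, -1.0]]
ft_force: [-8.0, 0.8, 4.8]
gripper_width: 0.0
```

Emit:
carry_out(series=[[-1.5,0,0,0],[0,0,5,0],[0,0,6,0],[0,0,5.5,0],[1.1,-4.8,0,0],[1.2,-4.8,0,0],[1.2,-4.8,0,0],[0,0,0,0],[0,0,0,0]], gripper=0.65)

```text
t: 18.42
eef_pos: [0.5154, -0.229, 0.3009]
ee_rot: [[0.068, 0.998, -0.001], [0.998, -0.068, 0.001], [0.001, -0.001, -1.0]]
ft_force: [0.4, 0.6, -0.2]
gripper_width: 0.0553
```

Run:
```python
from h import *
o=env.get_obs(); print(o['eef_pos'],gf(o['eef_pos']),np.degrees(np.arctan2(o['ee_rot'][1,0],o['ee_rot'][0,0])),o['ft_force'],o['gripper_width'])
for n in('side','scene','wrist'):
    k=cap(n,n+'8.png')
    p=cloud(k);g=gf(p);hsv=cv2.cvtColor(k['frame'],cv2.COLOR_BGR2HSV)
    m=np.all((g>(-60,-80,199))&(g<(0,0,209)),-1)&(hsv[...,2]<100);q=g[m]; 
    if len(q)>5: print(n,'knob',len(q),cv2.minAreaRect(q[:,:2].astype(np.float32)),np.percentile(q[:,2],[50,97]))
    if n=='scene': continue
    m=(hsv[...,1]>100)&(hsv[...,0]<18)&np.all((g>(-110,40,102))&(g<(10,160,120)),-1); q=g[m]
    if len(q)>20: print(n,len(q),np.percentile(q,[2,50,98],axis=0).round(1).tolist(),cv2.minAreaRect(q[:,:2].astype(np.float32)))
cv2.imwrite('pics/v8.png',k['frame'])
```

```text
[ 0.515403   -0.22895573  0.30093171] [-28.30596994 -41.69379784 300.93170706] 86.07829229716246 [ 0.3643988   0.55602502 -0.15246975] 0.05532755024812777
side knob 19 ((-29.96221160888672, -40.027366638183594), (20.561723709106445, 18.274185180664062), 84.76435852050781) [202.7302848  205.14605378]
side 52 [[-47.1, 71.7, 102.9], [-33.9, 119.0, 107.5], [-16.8, 133.3, 110.3]] ((-31.55388832092285, 101.48468017578125), (32.19868087768555, 65.9027328491211), 1.3908514976501465)
scene knob 48 ((-28.30266571044922, -42.87183380126953), (22.408065795898438, 19.641176223754883), 14.948493957519531) [204.23529945 206.7547352 ]
wrist knob 1150 ((-28.627613067626953, -41.3932991027832), (21.436063766479492, 22.352479934692383), 48.62945556640625) [203.08291737 204.33430688]
wrist 2814 [[-46.6, 70.8, 103.1], [-30.0, 105.3, 107.1], [-12.0, 129.3, 108.5]] ((-29.11527442932129, 100.65496826171875), (61.13872528076172, 36.208396911621094), 89.54094696044922)
```

View pics/v8.png

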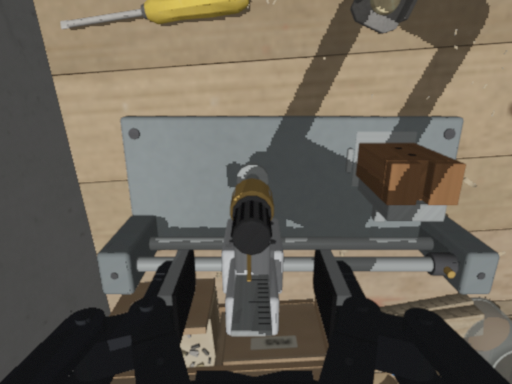

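Emit:
carry_out(series=[[0,0,-2.5,0],[0,0,-2,0],[0,0,-0.9,0],[0,0,0,0],[0,0,0,0]])

```text
t: 19.2
eef_pos: [0.5159, -0.2292, 0.2482]
ee_rot: [[0.068, 0.998, 0.001], [0.998, -0.068, -0.001], [-0.001, 0.001, -1.0]]
ft_force: [0.4, -0.3, -0.2]
gripper_width: 0.0556
```

Emit:
carry_out(series=[[0,0,0,0],[0,0,0,0],[0,0,0,0],[0,0,0,0],[0,0,0,0]], gripper=0, force=40)

```text
t: 19.82
eef_pos: [0.5158, -0.2293, 0.2481]
ee_rot: [[0.068, 0.998, 0.001], [0.998, -0.068, -0.001], [-0.001, 0.001, -1.0]]
ft_force: [-0.3, -0.4, 6.1]
gripper_width: 0.0209
```

Emit:
carry_out(series=[[0,0,0.5,0],[0,0,0.8,0],[0,0,0.9,0],[0,0,0.7,0],[0,0,0.3,0],[0,0,0,0],[0,0,0,0]])

```text
t: 20.7
eef_pos: [0.5157, -0.229, 0.279]
ee_rot: [[0.068, 0.998, 0.0], [0.998, -0.068, 0.0], [0.0, 0.0, -1.0]]
ft_force: [6.4, -0.6, -3.6]
gripper_width: 0.021
```

Run:
```python
from h import *
o=env.get_obs(); print(o['eef_pos'],gf(o['eef_pos']),o['ft_force'],o['gripper_width'])
a=cap('scene','sc9.png')
cv2.imwrite('pics/v9.png',cv2.resize(a['frame'][170:330,245:385],(560,600),interpolation=2))
```

```text
[ 0.51572346 -0.22898165  0.2789949 ] [-27.98447926 -41.69769192 278.99489501] [ 6.3586528  -0.63764295 -3.57298359] 0.020990828662266856
```

View pics/v9.png

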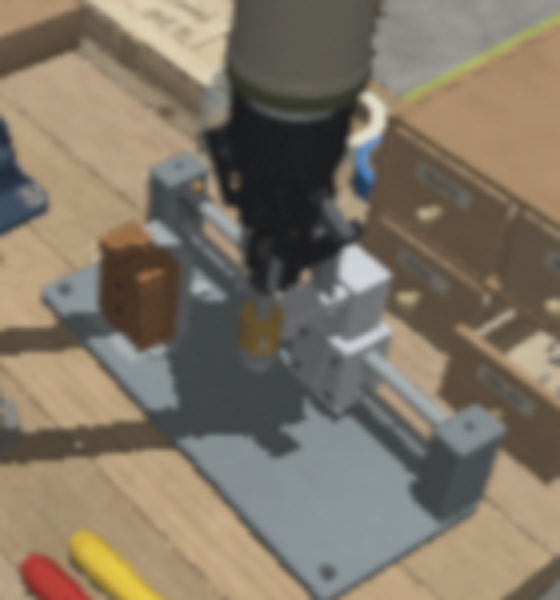

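Emit:
carry_out(series=[[0.03,0,0.4,0],[0.03,0,0,0],[0,0,0,0]])

```text
t: 21.12
eef_pos: [0.5159, -0.229, 0.2827]
ee_rot: [[0.068, 0.998, -0.001], [0.998, -0.068, 0.0], [0.0, -0.001, -1.0]]
ft_force: [3.0, -0.1, -4.7]
gripper_width: 0.021
```

Run:
```python
from h import *
o=env.get_obs(); print(o['eef_pos'],gf(o['eef_pos']),o['ft_force'],o['gripper_width'])
for n in('scene','side'):
    k=cap(n,n+'10.png'); g=gf(cloud(k)); m=np.all((g>(-50,-65,60))&(g<(-8,-18,135)),-1); q=g[m]
    k0=dict(np.load(f'pics/{n}8.npz')); g0=gf(cloud(k0)); m0=np.all((g0>(-50,-65,60))&(g0<(-8,-18,135)),-1)
    for G in(q,g0[m0]): print(n,len(G),np.percentile(G[:,2],[0,5,20,50,90]).round(1) if len(G) else '')
```

```text
[ 0.51585612 -0.22900376  0.28274141] [-27.85062317 -41.71065648 282.74140847] [ 3.01234053 -0.11858534 -4.68745155] 0.021017864708206324
scene 32 [119.2 122.1 123.3 126.  129.2]
scene 82 [ 85.6  87.6  91.2  94.6 117.8]
side 24 [117.3 118.5 122.1 125.2 128.4]
side 50 [ 85.3  87.1  90.7  94.  121.9]
```

Emit:
carry_out(series=[[0.03,0.5,0,0],[0.07,1.1,0,0],[0.09,1.3,0,0],[0.09,1.3,0,0],[0.09,1.3,0,0],[0.09,1.3,0,0],[0.09,1.3,0,0],[0.09,1.3,0,0],[0.09,1.3,0,0],[0.08,1.1,0,0],[0.04,0.6,0,0],[0,0,0,0]])

```text
t: 22.72
eef_pos: [0.5244, -0.1042, 0.283]
ee_rot: [[0.067, 0.998, -0.001], [0.998, -0.067, 0.001], [0.001, -0.001, -1.0]]
ft_force: [-4.1, 1.8, -4.1]
gripper_width: 0.0206
```

Emit:
carry_out(series=[[0.03,0.5,0,0],[0.03,0.4,0,0],[0.01,0.2,0,0],[0,0,0,0],[0,0,0,0]])

```text
t: 23.35
eef_pos: [0.5251, -0.0939, 0.2831]
ee_rot: [[0.068, 0.998, -0.001], [0.998, -0.068, 0.001], [0.0, -0.001, -1.0]]
ft_force: [-4.9, 1.1, -3.8]
gripper_width: 0.0207
```

Emit:
carry_out(series=[[0,0.2,0,0],[-0.03,0.2,0,0],[0.01,0.1,0,0],[0,0,0,0],[0,0,0,0]])

```text
t: 23.98
eef_pos: [0.5253, -0.0892, 0.2835]
ee_rot: [[0.068, 0.998, 0.001], [0.998, -0.068, -0.0], [-0.0, 0.001, -1.0]]
ft_force: [-2.4, -2.3, -3.9]
gripper_width: 0.0205
```

Emit:
carry_out(series=[[0,0.1,0,0],[0,0.1,0,0],[0,0,0,0],[0,0,0,0]])

```text
t: 24.48
eef_pos: [0.5253, -0.0888, 0.2837]
ee_rot: [[0.069, 0.998, 0.001], [0.998, -0.069, -0.003], [-0.003, 0.001, -1.0]]
ft_force: [-2.2, -11.3, -4.7]
gripper_width: 0.0207
```

Emit:
carry_out(series=[[0,0.1,0,0],[0,0,0,0],[0,0,0,0]])

```text
t: 24.85
eef_pos: [0.5253, -0.0887, 0.2838]
ee_rot: [[0.07, 0.998, 0.001], [0.998, -0.07, -0.005], [-0.005, 0.001, -1.0]]
ft_force: [-2.5, -16.0, -4.8]
gripper_width: 0.0205
```

Run:
```python
from h import *
o=env.get_obs(); print(o['eef_pos'],gf(o['eef_pos']),o['ft_force'],o['gripper_width'])
a=cap('scene','sc11.png');b=cap('side','sd11.png')
cv2.imwrite('pics/v11.png',np.hstack([cv2.resize(a['frame'][170:330,245:385],(420,480),interpolation=2),cv2.resize(b['frame'][120:220,235:315],(380,480),interpolation=2)]))
```

```text
[ 0.5252898  -0.08865203  0.28378704] [-28.05849805  98.95760189 283.78703821] [ -2.4801785  -15.99077926  -4.75987463] 0.020520714032591855
```

View pics/v11.png

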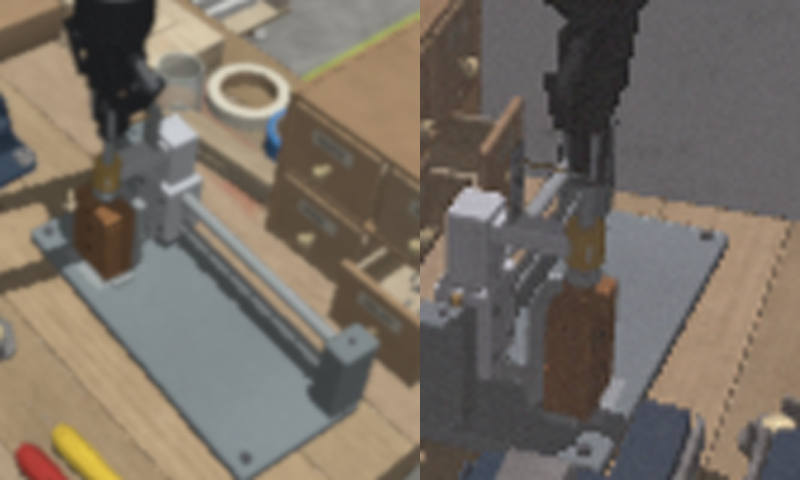

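Emit:
carry_out(series=[[0,-0.2,-0.2,0],[0,0,-0.3,0],[0,0,-0.3,0],[0,0,-0.15,0],[0,0,-0.05,0],[0,0,0,0],[0,0,0,0]])

```text
t: 25.82
eef_pos: [0.5253, -0.089, 0.2735]
ee_rot: [[0.068, 0.998, 0.001], [0.998, -0.068, -0.002], [-0.002, 0.001, -1.0]]
ft_force: [-1.9, -7.8, -4.7]
gripper_width: 0.0204
```

Emit:
carry_out(series=[[0,0,-0.05,0],[0,0,-0.05,0],[0,0,0,0],[0,0,0,0]])

```text
t: 26.32
eef_pos: [0.5253, -0.089, 0.2725]
ee_rot: [[0.068, 0.998, 0.001], [0.998, -0.068, -0.002], [-0.002, 0.001, -1.0]]
ft_force: [-2.6, -7.5, -5.5]
gripper_width: 0.0205
```

Emit:
carry_out(series=[[0,0,-0.05,0],[0,0,-0.05,0],[0,0,0,0],[0,0,0,0]])

```text
t: 26.82
eef_pos: [0.5253, -0.089, 0.2715]
ee_rot: [[0.068, 0.998, 0.001], [0.998, -0.068, -0.002], [-0.002, 0.001, -1.0]]
ft_force: [-1.7, -6.6, -4.8]
gripper_width: 0.0209
```

Emit:
carry_out(series=[[0,-0.03,-0.05,0],[0,-0.02,-0.05,0],[0,0,0,0],[0,0,0,0]])

```text
t: 27.32
eef_pos: [0.5253, -0.0891, 0.2712]
ee_rot: [[0.068, 0.998, 0.001], [0.998, -0.068, -0.001], [-0.001, 0.001, -1.0]]
ft_force: [-4.3, -4.1, 0.9]
gripper_width: 0.0208
```

Emit:
carry_out(series=[[-0.03,-0.03,0,0],[0,0,0,0],[0,0,0,0],[0,0,0,0],[0,0,0,0]], gripper=0.6)

```text
t: 27.95
eef_pos: [0.5249, -0.0888, 0.2703]
ee_rot: [[0.068, 0.998, 0.0], [0.998, -0.068, 0.0], [0.0, 0.0, -1.0]]
ft_force: [0.9, 0.0, -0.6]
gripper_width: 0.0512
```

Emit:
carry_out(series=[[0,0,1,0],[0,0,3,0],[0,0,5,0],[0,0,5,0],[-5,-3,0,0],[-5,-4,0,0],[0,0,0,0],[0,0,0,0]])

```text
t: 28.95
eef_pos: [0.4261, -0.158, 0.4111]
ee_rot: [[0.069, 0.998, 0.002], [0.998, -0.069, -0.0], [-0.0, 0.002, -1.0]]
ft_force: [0.6, 0.8, -0.6]
gripper_width: 0.0513
```

Run:
```python
from h import *
o=env.get_obs(); print(o['eef_pos'],o['ft_force'],o['gripper_width'])
fr={}
for n in('scene','side','wrist'):
    k=cap(n,n+'12.png'); fr[n]=k['frame']
    p=cloud(k);g=gf(p);hsv=cv2.cvtColor(k['frame'],cv2.COLOR_BGR2HSV)
    m=np.all((g>(-60,60,215))&(g<(0,140,240)),-1)&(hsv[...,2]<100);q=g[m]
    if len(q)>5: print(n,'knob',len(q),cv2.minAreaRect(q[:,:2].astype(np.float32)),np.percentile(q[:,2],[50,97]))
    m=(hsv[...,1]>100)&(hsv[...,0]<18)&np.all((g>(-110,40,100))&(g<(10,160,113)),-1); q=g[m]
    if len(q)>20: print(n,'block',len(q),np.percentile(q,[2,50,98],axis=0).round(1).tolist(),cv2.minAreaRect(q[:,:2].astype(np.float32)))
    m=(hsv[...,1]>100)&(p[...,2]>.09)&(p[...,2]<.105)&(abs(p[...,0]-.5)<.06)&(abs(p[...,1]-.437)<.06); q=p[m]*1000
    if len(q)>20: print(n,'plain',cv2.minAreaRect(q[:,:2].astype(np.float32)))
cv2.imwrite('pics/v12.png',np.hstack([cv2.resize(fr['scene'][170:330,245:385],(420,480),interpolation=2),cv2.resize(fr['side'][120:220,235:315],(380,480),interpolation=2)]))
```

```text
[ 0.42614774 -0.15795942  0.41109244] [ 0.6136924   0.77301748 -0.56054405] 0.051290540878291
scene knob 26 ((-31.620603561401367, 93.18002319335938), (16.33621597290039, 12.18150520324707), 6.609066963195801) [223.12590967 228.90734597]
scene block 96 [[-47.4, 70.6, 100.3], [-37.7, 83.7, 108.1], [-16.4, 125.5, 111.1]] ((-31.757471084594727, 98.75685119628906), (32.16753387451172, 58.701019287109375), 1.0160620212554932)
scene plain ((500.6925964355469, 434.91729736328125), (36.42650604248047, 62.12031936645508), 18.469894409179688)
side knob 36 ((-31.555335998535156, 101.96757507324219), (21.023054122924805, 18.361177444458008), 65.39158630371094) [224.16581787 227.98793439]
side plain ((500.7085266113281, 435.91339111328125), (34.691566467285156, 61.36034393310547), 20.218605041503906)
wrist block 843 [[-47.2, 70.7, 101.8], [-35.7, 89.3, 107.1], [-12.8, 128.9, 108.7]] ((-29.374080657958984, 100.44319152832031), (60.30906295776367, 36.5595588684082), 89.28184509277344)
```

View pics/v12.png

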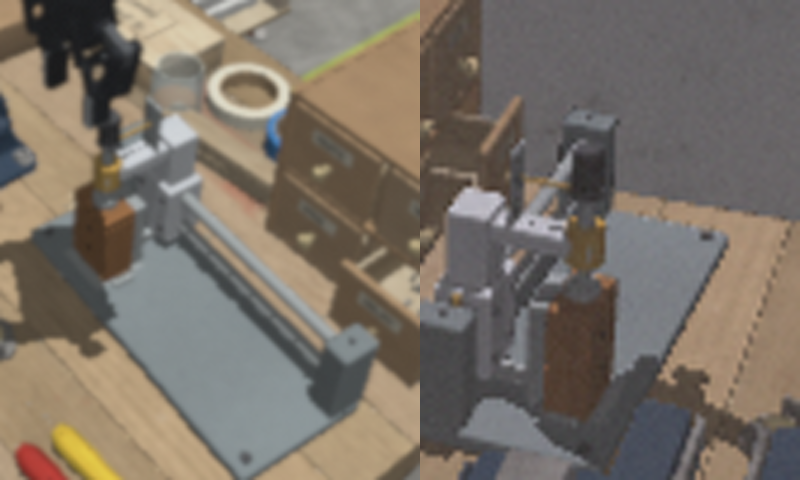

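Run:
```python
from h import *
for n in('sc11','scene12','sd11','side12'):
    k=dict(np.load(f'pics/{n}.npz')); g=gf(cloud(k)); m=np.all((g>(35,40,115))&(g<(80,160,180)),-1); q=g[m]
    print(n,len(q),np.percentile(q[:,1],[2,5,10,50,90,95,98]).round(1))
```

```text
sc11 216 [ 78.6  79.1  79.6  84.9 105.4 110.1 114.5]
scene12 218 [ 78.1  79.   79.4  84.1 105.1 110.4 114.2]
sd11 192 [ 82.6  84.9  90.7 115.6 119.2 119.9 120.7]
side12 197 [ 82.5  85.8  91.  115.7 119.7 120.4 121.5]
```

The carriage did not move when I let go of the knob, so it is still home. Handing in.

```bash
python3 -c "
from plant import close_job; print(close_job())"
```

```text
the job is handed in; nothing more can be done
None
```

The notched neck block is standing in the gauge's nest, the carriage is home against its stop collar, and the foot is resting on top of the block. I handed the job in at about 29 s of the 64 s allowed; no verdict came back.

**What I did**
- I took the neck block out of the rack and set it down just in front of the nest. There I re-gripped it by its other two faces, because the back stop leaves no room for a finger.
- I seated the block against the stop, then pushed its front face once with closed fingers (about 8 N) to square it up.
- I raised the plunger about 35 mm by its knob, and the foot cleared the block by about 11 mm. I ran the carriage to the collar and felt firm resistance there, up to 16 N.
- I lowered the foot in half-millimetre steps until the block took the load, then let go and moved the arm clear.

**Last checks**
- **Plunger:** the lift at contact was about 23 mm, and the knob top now stands about 227–229 mm above the bench. Both fit the expected reading of 0.023.
- **Carriage:** its position before and after I let go agrees within about 1 mm, which is camera noise.
- **Neck block:** it is upright in the nest, within 1° of square to the gauge, and the run did not shift it.
- **Plain block:** it is still standing in its bay.

**Disagreement:** the cameras differ by 2–3 mm on absolute positions, and the scene camera saw only part of the knob, putting it about 9 mm off along the bars. I relied on the contact forces for the final fits.

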